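Slide a tag plate out over the ledge end until its tie hole is clear

TASK

Two thin metal plates lie in the two lanes of the low raised ledge. With the shut fingertips, gently push the plate that has the round hole along its lane, away from the stop bar, until the whole hole sticks out past the open end of the ledge, so that a tie can be threaded through it, while more than half of the plate still rests flat on the ledge. Do not grip or lift it, and leave the plain plate, the vial, the jar and the bottle where they stand.

Things in the scene. Friction and masses are not known exactly. Their poses are not given: they have to be found in the camera images.
- ledge: Fixed low ledge on the worktop, 140 (its x) x 290 (its y) mm, flat grey deck with its top 30 mm above the worktop; origin under its centre on the worktop. Two straight lanes run along its y, centred at x = -33 and +33 mm, each 60 mm wide between dark guide rails 6 mm wide that stand 3 mm above the deck. At its -y end a dark stop bar, 10 mm thick and 15 mm above the deck, closes both lanes (inner face at y = -135 mm); the +y end (y = +145 mm) is open.
- ledge_open_end (a point): Point on the deck's top surface at the middle of the ledge's open end; axes as the ledge's (+y points outward along the lanes, z up).
- tag_plate: Loose aluminium plate with a hole, 54 (x) x 120 (y) x 6 (z) mm, about 0.1 kg, lying flat in one of the two lanes (either) with its y roughly along the lane towards the open end and at least 70 mm free between it and the stop bar; origin at the centre of its underside. One through hole of 16 mm diameter.
- tag_hole (a point): Centre of the 16 mm hole, half-way through the plate: 44 mm from the plate's centre towards the open end, 16 mm from the plate's leading edge.
- tag_rear_edge (a point): Middle of the plate's trailing edge (towards the stop bar), half-way up its 6 mm thickness: where to push.
- plain_middle (a point): Centre of the plain aluminium plate, same 54 x 120 x 6 mm but without a hole, loose in the other lane; not to be moved.
- sample_vial: Loose empty clear vial, 32 mm diameter, 70 mm high, standing on the worktop on the robot's side of the ledge; origin at the centre of its underside.
- screw_jar: Loose white screw-cap jar, 58 mm diameter, 97 mm high, standing on the worktop beyond the ledge; origin at the centre of its underside.
- small_bottle: Loose brown bottle with black cap, 42 mm diameter, 90 mm high, standing on the worktop past the open end; origin at the centre of its underside.
Mind the look-alikes: they are no part of the job. Leave any red look-alike of the tag_plate alone.

How it is judged:
By the outcome, as a careful person would: the job done as asked, in the order asked, and still so for the second after the job is handed in, with the robot touching nothing.
It also fails if it takes over 38 s, if anything falls off the work surface, if the arm or the gripper's body presses on something with over 40 N, if the wrist force passes 120 N, or if a joint passes its speed limit or range.

ROBOT

A 6-joint arm with a two-finger parallel gripper is mounted at the origin on a cart in front of the work surface, level with it; the furniture and walls round the work are solid. World frame = base frame: x ahead of the robot, y to its left, z up, the work surface at z = 0. Lengths are in m, angles in rad, forces in N, time in s.
With the tool pointing down it reaches from about 0.3 to 0.875 m from the base axis. Payload 6.4 kg.
Tool frame: the origin (TCP) lies midway between the tips of the shut fingers; the grasp point (between the pads) lies 19 mm behind it (grasp_offset is the distance from the TCP to the grasp point, in m); z points along the fingers, y is the line along which they close (so a half turn about z gives the same grasp; the last joint's range is limited). The gripper opens to 85 mm and grips with 20 to 120 N. Pads are 22 mm wide; open, the fingers measure 114 mm over their backs; the gripper's body (76 mm by 85 mm) begins 54 mm behind the grasp point. The pads swing forward as they close: fully open they stand 13 mm farther back than shut.
Start: joints at [0.927, 0.181, 1.607, -0, 1.354, -0.206], TCP at [0.244, 0.521, 0.231] pointing down, gripper open.
Joint ranges: [-2.99, 2.99], [-0.89, 2.07], [0.3, 2.58], [-1.14, 4.28], [0, 2.63], [-3.12, 3.12]. Speed limits (rad/s): [2.57, 2.57, 3.01, 3.14, 3.14, 3.14].

INTERFACE

Orientations are given as a unit quaternion [w, x, y, z].
In Python, from bench import * gives the robot as it stands. The module is installed in compiled form; this text tells all that it offers.
- The arm moves only by the tool servo_tool, never from a script. Its argument "commands" is text: rows parted by semicolons, each of 7 numbers parted by spaces: the turn, a rotation vector about the tool's x, y, z in rad, then the shift along the tool's x, y, z in mm, then the opening, from 0 (shut) to 1 (fully open). In form: wx wy wz dx dy dz claw; .... A call has 1 to 5 rows; each row shifts and turns the commanded pose from where the row before left it, along the tool's axes as they then stand; what a row does not reach is not made up. A row lasts 1/8 s, in which the tool goes at most 62.5 mm and 10.7 degrees, less where a joint would pass 70% of its speed; a pose out of reach is approached as far as the arm can. A call with a gripper value outside its range is refused whole. The fingers move at their own pace and stop on an object; the grip force is fixed at half the most. Time passes only in rows, so rows that do not move let the fingers close. It gives the time, the measured TCP pose, the force, the opening and the grip force at its end, in the units of the state.
- get_obs(): the state, without advancing time (a new reading comes with each control period).
- camera(name): name is "side" or "top"; returns the picture (384x512x3 uint8, blue, green, red); there is no depth.
- calibration(name): a dict with "fx", "fy", "cx", "cy" (pixels), "R" (3x3) and "t" (3): a world point X has camera coordinates R X + t. Camera axes: x right, y down, z forward; pixel columns grow to the right and rows downward; lengths in m; the calibration is good to about 2 mm. A picture is of the moment at which its call begins. calibration takes no time and is no camera call.
- hand_in(): hands the job in; it is judged then, once.
The state is a dict: "time_s": time; "q": joint angles; "dq": joint speeds; "joint_efforts": joint torques, N m; "eef_pos": TCP position; "eef_rot": TCP orientation; "wrist_force": force on the tool from outside, world axes, zero at the start; "torque": the same for the moment, N m; "opening": opening from 0.0 (shut) to 1.0 (fully open); "grasp_force": force on a finger pad.
Only numpy, scipy, OpenCV 4.12 (cv2) and the standard library are available. Lean on these libraries where they do the work, as an engineer would, in place of code of your own. Each camera call takes 0.05 s, during which the arm holds its last target. There are 200 camera calls.

## Working session

There is one attempt and no reset: what is moved stays moved. The work goes in short steps, Python scripts to look and compute and a tool call to move; the robot and the scene stay as the last step left them, time stands still between calls to the robot, and variables do not carry over. Pictures are saved under pics/ and viewed, at most 10 in all, crops included, and the job is handed in when it is done.

Besides the shell and the picture viewer there is one more tool, called as name(argument=value, ...) on one line, values as JSON. servo_tool: Moves the arm, as the interface text tells. Its arguments: {"type":"object","properties":{"commands":{"type":"string"}},"required":["commands"]}

```bash
mkdir -p pics; python3 - <<'E'
from bench import *
import cv2
for n in("top","side"):
    cv2.imwrite(f"pics/{n}0.png",camera(n)); c=calibration(n); print(n,c)
o=get_obs(); print(o["time_s"],o["eef_pos"],o["eef_rot"],o["opening"])
E
```

```text
top {'fx': 445.4353996648471, 'fy': 445.4353996648471, 'cx': 250.5866575260915, 'cy': 188.67123865237326, 'R': array([[ 0.00468292, -0.9996945 , -0.0242687 ],
       [-0.99178352, -0.00154051, -0.12791822],
       [ 0.12784175,  0.02466833, -0.99148775]]), 't': array([0.07184909, 0.56594901, 1.3381662 ])}
side {'fx': 449.3420523893753, 'fy': 449.3420523893753, 'cx': 251.1884428222748, 'cy': 190.2731364274685, 'R': array([[-0.99773138, -0.0671816 ,  0.00432842],
       [-0.03567575,  0.47311459, -0.88027827],
       [ 0.05709067, -0.87843567, -0.47443802]]), 't': array([0.56438622, 0.05467662, 1.41021777])}
0.1 [0.2434556  0.52038949 0.23049696] [-3.21412035e-04  2.17148959e-01  9.76138173e-01 -7.01821249e-04] 0.9959122118044578
```

View pics/top0.png

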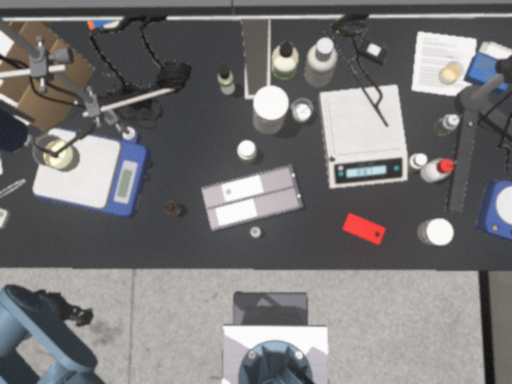

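View pics/side0.png

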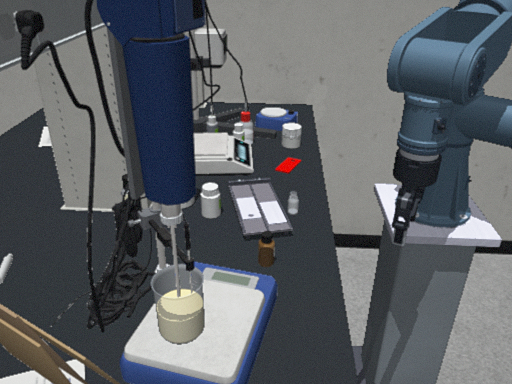

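Candidates: far-lane plate at top (242,187), near-lane plate at (237,211), and the red look-alike at (364,229). The bottle is at (173,208), the vial at (256,232) and the jar at (247,150). I'll take a close crop to tell the plates apart.

```bash
python3 - <<'E'
import cv2,numpy as np
a=cv2.imread("pics/top0.png")[155:245,190:315]; b=cv2.imread("pics/side0.png")[165:275,215:310]
a=cv2.resize(a,None,fx=6,fy=6,interpolation=cv2.INTER_CUBIC); cv2.imwrite("pics/ct.png",a)
b=cv2.resize(b,None,fx=5,fy=5,interpolation=cv2.INTER_CUBIC); cv2.imwrite("pics/cs.png",b)
E
```

```text
(no output)
```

View pics/ct.png

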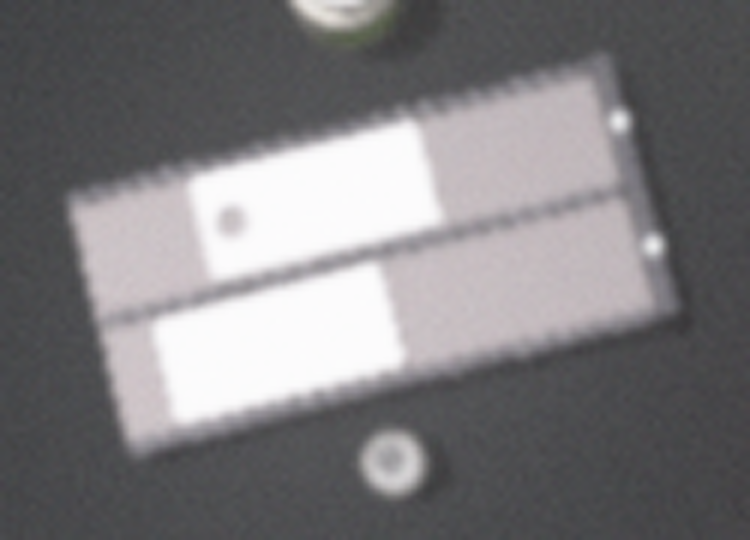

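View pics/cs.png

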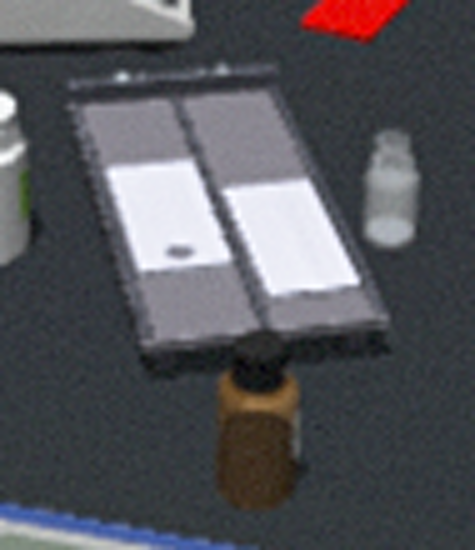

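The side and top crops agree. The holed plate is in the far lane, with its hole at top crop (232,221), i.e. top pixel (228.5,191.5). The plain plate is in the near lane and the stop bar is at the right (‑y) end.

```bash
cat > h.py <<'E'
from bench import *
import numpy as np
def w(name,u,v,z):
    c=calibration(name); d=np.array([(u-c["cx"])/c["fx"],(v-c["cy"])/c["fy"],1])
    R=c["R"]; o=-R.T@c["t"]; d=R.T@d; return o+d*(z-o[2])/d[2]
T=lambda p,z:w("top",190+(p[0]+.5)/6-.5,155+(p[1]+.5)/6-.5,z)
S=lambda p,z:w("side",215+(p[0]+.5)/5-.5,165+(p[1]+.5)/5-.5,z)
E
python3 - <<'E'
from h import *
np.set_printoptions(precision=4,suppress=True)
oe=(T((68,197),.033)+T((135,455),.033))/2; st=(T((600,60),.045)+T((678,310),.045))/2
# side view: deck/rail corners
so=(S((146,345),.033)+S((388,322),.033))/2
far=T((68,197),.033);near=T((135,455),.033)
tl=(T((190,183),.036)+T((210,278),.036))/2; tr=(T((418,122),.036)+T((440,220),.036))/2
sl=(S((143,271),.036)+S((233,263),.036))/2; sr=(S((107,170),.036)+S((190,160),.036))/2
print("oe",oe,so,"width",np.linalg.norm(far-near),"stop",st,"len",np.linalg.norm(oe-st))
d=oe-st;print("yaw ledge y",np.degrees(np.arctan2(d[1],d[0])),np.degrees(np.arctan2(*(far-near)[[1,0]])))
print("tag lead",tl,sl,"rear",tr,sr,np.linalg.norm(tl-tr),np.linalg.norm(sl-sr)); d=tl-tr;print(np.degrees(np.arctan2(d[1],d[0])))
print("hole",T((232,221),.036),S((181,251),.036))
print("bottle",S((257,490),0),w("top",173,208,.09),"jar",w("top",247,150,.09),"vial",T((392,462),.07))
E
```

```text
oe [0.5035 0.2097 0.033 ] [0.5043 0.221  0.033 ] width 0.13797469252388436 stop [ 0.5754 -0.0659  0.045 ] len 0.2850666632186521
yaw ledge y 104.62789760526316 15.501604563162688
tag lead [0.5523 0.1592 0.036 ] [0.552  0.1605 0.036 ] rear [0.5834 0.0413 0.036 ] [0.5841 0.0433 0.036 ] 0.12193681902675077 0.12148111773478246
104.78179655963133
hole [0.5572 0.1427 0.036 ] [0.5573 0.1433 0.036 ]
bottle [0.506  0.3174 0.    ] [0.5008 0.3021 0.09  ] jar [0.676  0.0836 0.09  ] vial [0.4328 0.0593 0.07  ]
```

servo_tool(commands="0 0 0.175 -40 -4 0 0; 0 0 0.175 -40 -4 0 0; 0 0 0.175 -40 -4 0 0; 0 0 0.175 -40 -4 0 0; 0 0 0.175 -40 -4 0 0")

```text
time_s: 0.72
eef_pos: [0.3674, 0.3683, 0.2308]
eef_rot: [-0.0, 0.613, 0.79, -0.0]
wrist_force: [0.6, -0.0, 0.2]
opening: 0.002
grasp_force: 0.0
```

servo_tool(commands="0 0 0 -41 13 5 0; 0 0 0 -41 13 5 0; 0 0 0 -41 13 5 0; 0 0 0 -41 13 5 0; 0 0 0 -41 13 5 0")

```text
time_s: 1.35
eef_pos: [0.4823, 0.1867, 0.2058]
eef_rot: [-0.0, 0.61, 0.792, -0.0]
wrist_force: [0.7, 0.4, 0.5]
opening: 0.004
grasp_force: 0.0
```

servo_tool(commands="0 0 0 -41 12 15 0; 0 0 0 -41 12 15 0; 0 0 0 -41 12 15 0; 0 0 0 -41 12 15 0; 0 0 0 -30 12 15 0")

```text
time_s: 1.98
eef_pos: [0.5899, 0.014, 0.1304]
eef_rot: [-0.0, 0.611, 0.792, -0.0]
wrist_force: [0.4, -0.3, 0.6]
opening: 0.001
grasp_force: 0.0
```

servo_tool(commands="0 0 0 0 0 0 0; 0 0 0 0 0 0 0")

```text
time_s: 2.22
eef_pos: [0.5889, 0.0161, 0.131]
eef_rot: [-0.001, 0.61, 0.792, -0.0]
wrist_force: [-0.5, -0.3, 1.0]
opening: 0.006
grasp_force: 0.0
```

servo_tool(commands="0 0 0 -18 2 0 0; 0 0 0 0 0 30 0; 0 0 0 0 0 30 0; 0 0 0 0 0 20 0; 0 0 0 0 0 0 0")

```text
time_s: 2.85
eef_pos: [0.5949, -0.001, 0.05]
eef_rot: [-0.001, 0.61, 0.792, -0.001]
wrist_force: [0.6, 0.7, 0.6]
opening: 0.003
grasp_force: 0.0
```

```bash
python3 - <<'E'
from h import *
import cv2
a=camera("top")[140:245,190:320]; b=camera("side")[150:270,205:315]
a=cv2.resize(a,(520,420),interpolation=cv2.INTER_CUBIC); b=cv2.resize(b,(385,420),interpolation=cv2.INTER_CUBIC)
cv2.imwrite("pics/m1.png",cv2.resize(np.hstack([a,b]),None,fx=.88,fy=.88))
E
```

```text
(no output)
```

View pics/m1.png

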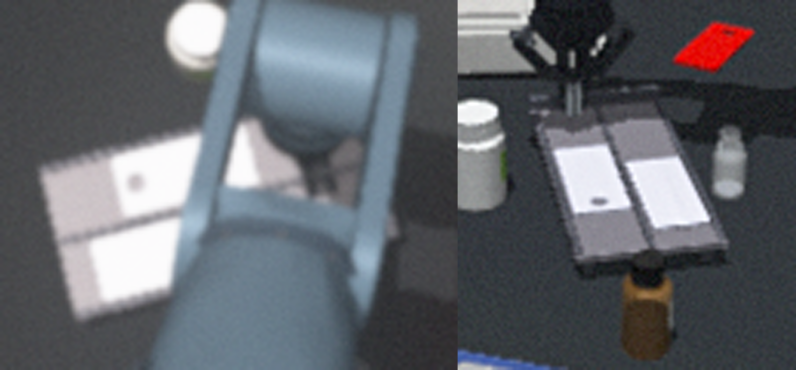

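The crop shows the shut fingertips at (573,100) over the far lane, centred behind the holed plate. The plate's hole is at (598,201) in the side view. I'll lower the tips and push.

servo_tool(commands="0 0 0 0 0 10 0; 0 0 0 0 0 7 0; 0 0 0 0 0 0 0; 0 0 0 8 0 0 0; 0 0 0 8 0 0 0")

```text
time_s: 3.58
eef_pos: [0.5919, 0.0149, 0.0345]
eef_rot: [0.0, 0.61, 0.792, 0.0]
wrist_force: [-0.3, -0.5, -0.4]
opening: -0.003
grasp_force: 0.0
```

servo_tool(commands="0 0 0 5 0 0 0; 0 0 0 4 0 0 0; 0 0 0 4 0 0 0; 0 0 0 4 0 0 0; 0 0 0 4 0 0 0")

```text
time_s: 4.2
eef_pos: [0.5866, 0.0348, 0.0343]
eef_rot: [0.0, 0.61, 0.792, -0.0]
wrist_force: [-0.4, -0.6, 0.9]
opening: 0.002
grasp_force: 0.2
```

servo_tool(commands="0 0 0 0 0 1.5 0; 0 0 0 4 0 0 0; 0 0 0 4 0 0 0; 0 0 0 4 0 0 0; 0 0 0 4 0 0 0")

```text
time_s: 4.82
eef_pos: [0.5829, 0.0501, 0.0332]
eef_rot: [0.001, 0.61, 0.792, 0.0]
wrist_force: [0.5, -3.0, 5.5]
opening: 0.003
grasp_force: 3.0
```

servo_tool(commands="0 0 0 4 0 0 0; 0 0 0 4 0 0 0; 0 0 0 4 0 0 0; 0 0 0 4 0 0 0; 0 0 0 4 0 0 0")

```text
time_s: 5.45
eef_pos: [0.5778, 0.0695, 0.0332]
eef_rot: [0.0, 0.61, 0.792, 0.0]
wrist_force: [1.6, -3.1, 5.9]
opening: 0.003
grasp_force: 3.0
```

```bash
python3 - <<'E'
from h import *
import cv2
b=camera("side")[165:275,215:310]
cv2.imwrite("pics/m2.png",cv2.resize(b,None,fx=5,fy=5,interpolation=cv2.INTER_CUBIC))
E
```

```text
(no output)
```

View pics/m2.png

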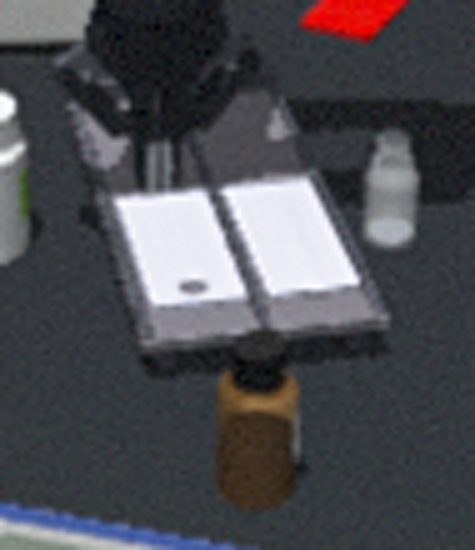

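The plate is moving straight. Its hole is now at crop (193,287), the leading edge runs (148,308)–(245,298), and the plain plate is unmoved. The ~6 N upward force suggests the tips are rubbing the deck, so I'll raise them slightly and go on.

```bash
python3 - <<'E'
from h import *
d=np.array([-.255,.967]);oe=np.array([.5035,.212])
for n,p in(("lead",(196,303)),("rear",(158,192)),("hole",(193,287)),("end",(203,340))): print(n,(S(p,.036 if n!="end" else .033)[:2]-oe)@d)
print("tcp",(get_obs()["eef_pos"][:2]-oe)@d)
E
```

```text
lead -0.024219993528160906
rear -0.1497628035752139
hole -0.04080812287956998
end 0.008313108542167411
tcp -0.15626485012475
```

servo_tool(commands="0 0 0 0 0 -0.8 0; 0 0 0 4 0 0 0; 0 0 0 4 0 0 0; 0 0 0 4 0 0 0; 0 0 0 4 0 0 0")

```text
time_s: 6.12
eef_pos: [0.573, 0.0853, 0.0334]
eef_rot: [-0.0, 0.61, 0.792, -0.0]
wrist_force: [1.0, -0.3, 1.7]
opening: -0.002
grasp_force: 1.0
```

servo_tool(commands="0 0 0 4 0 -0.3 0; 0 0 0 4 0 0 0; 0 0 0 4 0 0 0; 0 0 0 4 0 0 0; 0 0 0 4 0 0 0")

```text
time_s: 6.75
eef_pos: [0.5681, 0.1045, 0.0338]
eef_rot: [-0.0, 0.61, 0.792, -0.0]
wrist_force: [1.0, -0.1, 0.6]
opening: -0.004
grasp_force: 0.2
```

servo_tool(commands="0 0 0 4 0 0 0; 0 0 0 4 0 0 0; 0 0 0 4 0 0 0; 0 0 0 4 0 0 0; 0 0 0 4 0 0 0")

```text
time_s: 7.38
eef_pos: [0.563, 0.1238, 0.0339]
eef_rot: [-0.0, 0.61, 0.792, -0.0]
wrist_force: [-0.1, -0.6, -0.1]
opening: -0.002
grasp_force: 0.2
```

```bash
python3 - <<'E'
from h import *
import cv2
b=camera("side")[165:275,215:310];a=camera("top")[155:245,190:270]
cv2.imwrite("pics/m3.png",np.hstack([cv2.resize(b,(410,475),interpolation=cv2.INTER_CUBIC),cv2.resize(a,(380,475),interpolation=cv2.INTER_CUBIC)]))
print((get_obs()["eef_pos"][:2]-np.array([.5035,.212]))@np.array([-.255,.967]))
E
```

```text
-0.10017804258201689
```

View pics/m3.png

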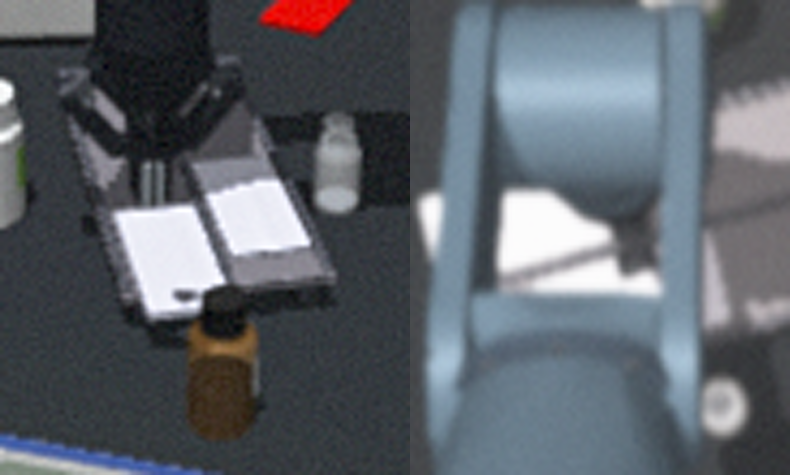

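The plate is still straight, its leading edge now past the end by roughly 25–30 mm, with the hole at left panel (186,295) by the ledge edge. About 14 mm more, then I back off and check with a clear view.

servo_tool(commands="0 0 0 4 0 0 0; 0 0 0 4 0 0 0; 0 0 0 3 0 0 0; 0 0 0 2 0 0 0; 0 0 0 1 0 0 0")

```text
time_s: 8.1
eef_pos: [0.5595, 0.1373, 0.0339]
eef_rot: [0.0, 0.61, 0.792, 0.0]
wrist_force: [-0.9, -0.6, 0.2]
opening: 0.004
grasp_force: 0.2
```

servo_tool(commands="0 0 0 -5 0 0 0; 0 0 0 -10 0 0 0; 0 0 0 -10 0 -10 0; 0 0 0 0 0 -40 0; 0 0 0 0 0 -50 0")

```text
time_s: 8.72
eef_pos: [0.5653, 0.1119, 0.1346]
eef_rot: [-0.001, 0.611, 0.792, -0.001]
wrist_force: [2.3, -0.1, -0.0]
opening: -0.002
grasp_force: 0.0
```

servo_tool(commands="0 0 0 -45 0 -40 0; 0 0 0 -45 0 0 0; 0 0 0 -45 0 0 0; 0 0 0 -45 0 0 0; 0 0 0 0 0 0 0")

```text
time_s: 9.35
eef_pos: [0.6125, -0.0652, 0.1747]
eef_rot: [0.001, 0.612, 0.791, -0.0]
wrist_force: [-0.6, 0.2, -1.1]
opening: 0.001
grasp_force: 0.0
```

```bash
python3 - <<'E'
from h import *
import cv2
b=camera("side")[165:275,215:310];a=camera("top")[155:245,160:260]
cv2.imwrite("pics/m4.png",np.hstack([cv2.resize(b,(380,440),interpolation=cv2.INTER_CUBIC),cv2.resize(a,(400,360),interpolation=cv2.INTER_CUBIC,dst=None) if 0 else cv2.copyMakeBorder(cv2.resize(a,(400,360),interpolation=cv2.INTER_CUBIC),0,80,0,0,0)]))
E
```

```text
(no output)
```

View pics/m4.png

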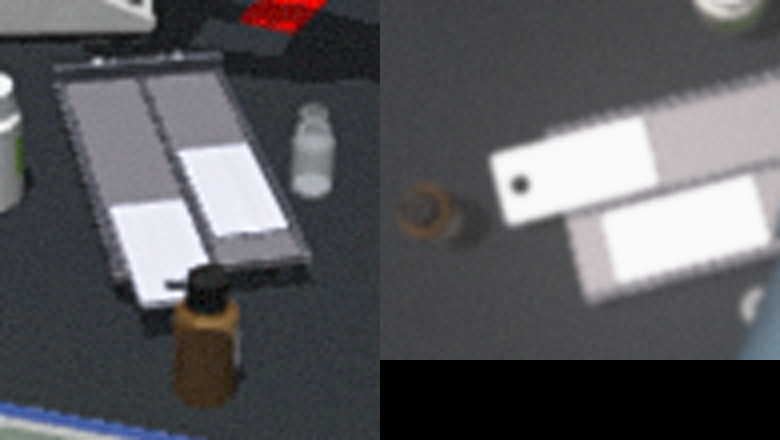

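The top panel shows the hole at (521,184), dark worktop visible through it and well clear of the ledge end (x≈559 on that line). The overhang is about 45 mm, so about 75 mm of the 120 mm plate still lies flat in the lane. The plain plate, vial and bottle look untouched, and the arm is clear.

```bash
python3 -c "
from bench import *
print(hand_in())"
```

```text
the job is handed in; nothing more can be done
None
```

The holed plate now overhangs the open end by about 45 mm, with the whole hole clear and about 75 mm of its 120 mm flat on the ledge; nothing else appears moved, and the job was handed in at about 9.5 s.

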